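Isolate the track section and refit the throttle knob

TASK

First switch off the track section: turn the yellow bar switch on the blue box clockwise (seen from above) until it clicks over its detent to the red dot. Then pick up the loose red throttle knob, turn it so that its white line matches the black line on the controller's white dial (the flat of the D-shaft), and push it onto the shaft, fully home on the dial. Finish while still holding the knob and keeping it pressed well in against the shaft's spring; leave the wagons, the tree, the paint pot and the screwdriver where they are.

Things in the scene. Friction and masses are not known exactly. Their poses are not given: they have to be found in the camera images.
- knob_center (a point): centre, half-way up, of the loose red throttle knob: an upright slab 44 long (x) x 28 wide (y) x 40 mm high (z), 50 g, standing on its open underside. Grip it across the 28 mm. A white line on the top and end marks its +x side
- knob: the same red knob; origin at the centre of its underside, axes as above. From below it has a D-shaped bore on its axis, 18 mm deep, radius 7.2 mm, with the bore's flat 3.7 mm from the axis on the +x side
- knob_index (a point): point on the red knob at the foot of its white line, 22 mm from the axis (+x) and level with the underside
- shaft: bare brass D-shaft (diameter 12, 16 mm long, top edge chamfered 1.5 mm) standing on a white dial (diameter 56, 4 mm thick). Origin: on the axis at the dial's top face, z up. The flat, 2.5 mm from the axis, is on the +x side, as is a black line on the dial. Knob home: its underside on the dial, its x along the shaft's x
- throttle_press (a joint): how far the shaft with its dial is pushed down, in m: 0 at rest to 0.006 at the stop; a spring resists with 5 N at the start and 9 N at the stop and pushes it back up when let go
- controller: black controller box with a grey top, fixed to the board, 150 x 150 x 55 mm; origin at the centre of its underside. The shaft stands at its middle, the dial's top 12 mm over the box at rest. The shaft also turns about z, with stiff friction (0.05 N m), by up to 1.2 rad either way from the box's +x
- isolator (a joint): angle of the yellow bar switch in rad: 0 = on (green dot), 1.2 = off (red dot), grows clockwise seen from above. It resists with up to about 0.1 N m until 0.6, then (by 0.75) snaps on by itself to 1.2
- isolator_grip (a point): on the axis of the yellow bar switch, at the height to grip, 22 mm over the foot of the bar. The bar is 44 long (its x, towards the black line) x 16 wide (its y) x 38 mm high, its sides free down to 1 mm above the box; grip it across the 16 mm. Its x axis turns with it
- isolator_box: blue box of the switch, fixed to the board, 120 x 120 x 55 mm; origin at the centre of its underside, the switch at its middle. It and the controller stand one to the left and one to the right, either way round
- hopper_wagon: blue-and-white hopper wagon, about 150 x 36 x 55 mm, standing on the track at the back; bystander. Origin: centre of its underside
- box_wagon: brown-red box wagon, about 150 x 36 x 55 mm, on the same track; bystander. Origin: centre of its underside
- tank_wagon: silver tank wagon, about 150 x 35 x 57 mm, standing on the open board on the right near the robot; bystander. Origin: centre of its underside
- paint_pot: small glass jar of paint with blue lid, diameter 34, height 45 mm, standing in the middle of the board, beyond the knob; bystander. Origin: centre of its underside
- screwdriver: screwdriver 150 mm long lying flat on the left near the robot; bystander. Origin: its underside
- model_tree: model tree 92 mm high on a wooden disc of diameter 44 mm, beyond the knob; bystander. Origin: centre of its underside
Not all that is in view belongs to the job. What is meant by the knob is not purple, and is the smaller of those in its own colour. Of the things that look like the isolator_box, the middle-sized one is meant.

How it is judged:
On the way, in this order (a step that is already met when the one before it is completed fails the run):
1. the yellow switch is turned over its click to off, before the knob is fitted (value of joint isolator above 1.05 rad and not (z of knob_center in the frame of shaft below 0.023 m and horizontal distance between knob_center and shaft below 0.003 m and angle between the x axis of knob_center and the x axis of shaft, either way round below 0.25 rad and x of knob_index in the frame of shaft above 0.015 m and angle between knob_center's own z axis and vertical below 0.15 rad)), for 0.2 s.
2. the red knob is lifted off the board (height (world z) of knob_center above 0.04 m), for 0.1 s.
3. the knob is fully home on the shaft, line to line (z of knob_center in the frame of shaft below 0.023 m and horizontal distance between knob_center and shaft below 0.003 m and angle between the x axis of knob_center and the x axis of shaft, either way round below 0.25 rad and x of knob_index in the frame of shaft above 0.015 m and angle between knob_center's own z axis and vertical below 0.15 rad), for 0.2 s.
At the end, for the whole second after the job is handed in: switch at off (over 1.05 rad); knob upright on the shaft, underside within 3 mm of the dial, within 3 mm of the axis, white line over the black line; fingers still hold the knob (over 2 N) and keep the shaft pressed in by over 3 mm with over 3 N (all of step 3 and value of joint isolator above 1.05 rad and value of joint throttle_press above 0.003 m and contact force between knob and shaft above 3 N and contact force between the fingers and knob above 2 N); the arm keeps its last pose, push and grip.
It fails at once if a wagon, the tree, the pot or the screwdriver is moved by more than 20 mm (distance of any of hopper_wagon, box_wagon, tank_wagon, paint_pot, screwdriver, model_tree from where it was at the start of the episode above 0.02 m).
It also fails if it takes over 51 s, if anything falls off the work surface, if the arm or the gripper's body presses on something with over 40 N, if the wrist force passes 120 N, or if a joint passes its speed limit or range.

ROBOT

A 7-joint arm with a two-finger parallel gripper is mounted at the origin on the work surface. World frame = base frame: x ahead of the robot, y to its left, z up, the work surface at z = 0. Lengths are in m, angles in rad, forces in N, time in s.
With the tool pointing down it reaches from about 0.425 to 0.95 m from the base axis. Payload 4.7 kg.
Tool frame: the origin (TCP) lies at the very end of the fingers, on their centre line; the grasp point (between the pads) lies 19 mm behind it; z points along the fingers, y is the line along which they close (so a half turn about z gives the same grasp; the last joint's range is limited). The gripper opens to 85 mm and grips with 20 to 120 N. Pads are 22 mm wide; open, the fingers measure 114 mm over their backs; the gripper's body (76 mm by 85 mm) begins 54 mm behind the grasp point. The pads swing forward as they close: fully open they stand 13 mm farther back than shut.
Start: joints at [-1.318, 0.469, -0.049, 1.532, 0.024, 1.141, -0.082], TCP at [0.188, 0.648, 0.231] pointing down, gripper open.
Joint ranges: [-2.59, 2.59], [-0.33, 1.99], [-1.39, 1.29], [0.1, 2.45], [-1.04, 4.18], [0.21, 1.99], [-2.66, 2.66]. Speed limits (rad/s): [2.57, 2.57, 3.14, 3.14, 3.14, 3.14, 3.14].

INTERFACE

Orientations are given as a unit quaternion [w, x, y, z].
In Python, from plant import * gives the robot as it stands. The module is installed in compiled form; this text tells all that it offers.
- The arm moves only by the tool carry_out, never from a script. Its argument "series" is a list of rows, each an object with "gripper": the finger opening in cm, from 0 to 8.54; "translation": the shift along the tool's x, y, z in cm, a list of three; "yaw": the turn about the tool's z in degrees. In form: [{"gripper": gripper, "translation": [dx, dy, dz], "yaw": yaw}, ...]. A call has 1 to 8 rows; each row shifts and turns the commanded pose from where the row before left it, along the tool's axes as they then stand; what a row does not reach is not made up. A row lasts 1/10 s, in which the tool goes at most 50 mm and 8.59 degrees, less where a joint would pass 70% of its speed; a pose out of reach is approached as far as the arm can. A call with a gripper value outside its range is refused whole. The fingers move at their own pace and stop on an object; "squeeze" is the grip in N (left out, the last holds). Time passes only in rows, so rows that do not move let the fingers close. It gives the time, the measured TCP pose, the force, the opening and the grip force at its end, in the units of the state.
- read_state(): the state, without advancing time (a new reading comes with each control period).
- capture(name): name is "scene" or "top" or "wrist"; returns (picture, depth): 420x560x3 uint8, red, green, blue; 420x560 float32, m along the optical axis (not along the pixel's ray), 0 where there is no reading.
- camera_info(name): a dict with "mtx" (3x3 intrinsics, pixels), "camera_from_world" (4x4, takes a point from world to camera coordinates). Camera axes: x right, y down, z forward; pixel columns grow to the right and rows downward; lengths in m; the calibration is good to about 2 mm. A picture is of the moment at which its call begins: read the wrist's pose just before it. camera_info takes no time and is no camera call; for the wrist camera it gives the pose at the moment of the call.
- job_done(): hands the job in; it is judged then, once.
The state is a dict: "clock": time; "joint_positions": joint angles; "qd": joint speeds; "tau": joint torques, N m; "tcp_pos": TCP position; "tcp_rot": TCP orientation; "wrist_force": force on the tool from outside, world axes, zero at the start; "torque": the same for the moment, N m; "grip_width": finger opening in m; "gripper_force": force on a finger pad.
Only numpy, scipy, OpenCV 4.12 (cv2) and the standard library are available. Lean on these libraries where they do the work, as an engineer would, in place of code of your own. Each camera call takes 0.05 s, during which the arm holds its last target. There are 200 camera calls.

## Working session

There is one attempt and no reset: what is moved stays moved. The work goes in short steps, Python scripts to look and compute and a tool call to move; the robot and the scene stay as the last step left them, time stands still between calls to the robot, and variables do not carry over. Pictures are saved under pics/ and viewed, at most 10 in all, crops included, and the job is handed in when it is done.

Besides the shell and the picture viewer there is one more tool, called after ">>>" as name(argument=value, ...) on one line, values as JSON. carry_out: Moves the arm, as the interface text tells. Its arguments: {"type":"object","properties":{"series":{"type":"array","items":{"type":"object","properties":{"gripper":{"type":"number"},"translation":{"type":"array","items":{"type":"number"}},"yaw":{"type":"number"}}}},"squeeze":{"type":"number"}},"required":["series"]}

```bash
mkdir -p pics; cat > h.py <<'E'
from plant import *
import numpy as np, cv2
def snap(n,f):
    i=camera_info(n); p,d=capture(n)
    cv2.imwrite('pics/'+f+'.png',p[:,:,::-1]); np.savez('pics/'+f+'.npz',p=p,d=d,K=i['mtx'],T=i['camera_from_world'])
    return p,d
def world(f):
    z=np.load('pics/'+f+'.npz'); d=z['d']; K=z['K']; T=np.linalg.inv(z['T'])
    v,u=np.mgrid[:d.shape[0],:d.shape[1]]
    c=np.stack([(u-K[0,2])/K[0,0]*d,(v-K[1,2])/K[1,1]*d,d],-1)
    w=c@T[:3,:3].T+T[:3,3]; w[d==0]=np.nan
    return z['p'],w
E
python3 - <<'E'
from h import *
s=read_state(); print(s)
snap('top','top1'); snap('scene','scene1')
print(camera_info('top'))
E
```

```text
{'clock': 0.0, 'joint_positions': array([-1.31788895,  0.46949107, -0.04861277,  1.53368193,  0.02409432,
        1.1409889 , -0.08230362]), 'qd': array([-7.94171843e-05,  1.16037417e-04,  1.14537481e-04,  4.18263258e-06,
        3.41565574e-04,  5.50990298e-04,  1.99925923e-04]), 'tau': array([-1.01783164e-03, -5.10306823e+01, -4.68305172e-02, -2.37713867e+01,
        1.07785285e-02,  7.49271945e-03, -8.03021521e-06]), 'tcp_pos': array([0.18752916, 0.64782639, 0.23023309]), 'tcp_rot': array([-1.10187927e-04,  1.40417400e-01,  9.90091900e-01, -9.85774710e-04]), 'wrist_force': array([ 0.06642811, -0.70745599, -0.68258951]), 'torque': array([-0.01799507,  0.00113433,  0.02069321]), 'gripper_force': 0.0, 'grip_width': 0.08517012386257279}
{'mtx': array([[403.48323781,   0.        , 278.64773274],
       [  0.        , 403.48323781, 210.76626977],
       [  0.        ,   0.        ,   1.        ]]), 'camera_from_world': array([[-2.11782061e-02, -9.99770992e-01, -3.07375892e-03,
         1.47855144e-01],
       [-9.94854423e-01,  2.13785330e-02, -9.90335028e-02,
         5.24569063e-01],
       [ 9.90765357e-02,  9.60590728e-04, -9.95079352e-01,
         1.15297794e+00],
       [ 0.00000000e+00,  0.00000000e+00,  0.00000000e+00,
         1.00000000e+00]])}
```

View pics/top1.png

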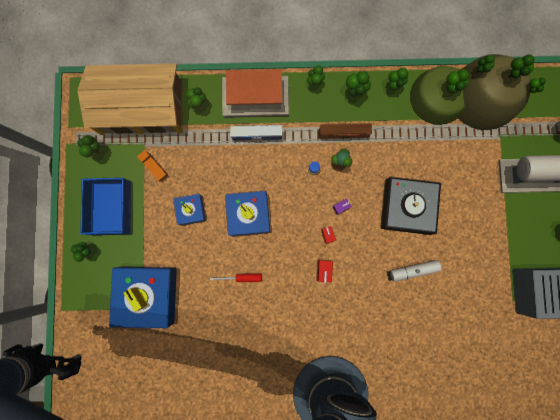

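View pics/scene1.png

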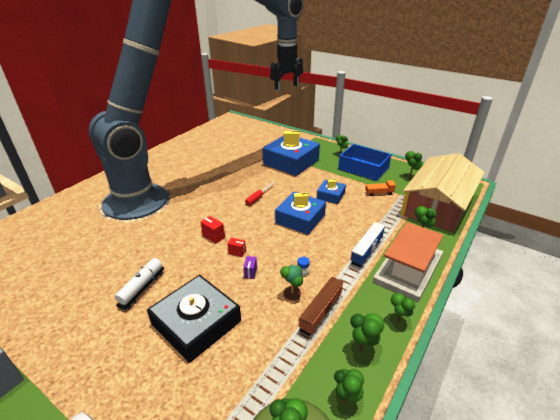

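Candidates for the knob are red small (328,235), red big (325,271) and purple (342,206), so I choose (328,235). Candidates for the box are small (189,209), middle (247,213) and big (143,297), so I choose (247,213). The controller is at (412,205).

```bash
python3 - <<'E'
from h import *
p,w=world('top1')
h=cv2.cvtColor(p,cv2.COLOR_RGB2HSV).astype(int)
def reg(name,x0,y0,x1,y1,m):
    M=np.zeros(m.shape,bool);M[y0:y1,x0:x1]=m[y0:y1,x0:x1]
    q=w[M]; q=q[~np.isnan(q[:,0])]
    r=cv2.minAreaRect(q[:,:2].astype(np.float32)*1000)
    print(name,len(q),np.round(np.median(q,0),4),'zmax',q[:,2].max().round(3),np.round(r[0],1),np.round(r[1],1),round(r[2],1))
H,S,V=h[...,0],h[...,1],h[...,2]; Z=w[...,2]
red=((H<8)|(H>172))&(S>150)&(V>90)
reg('knob',315,222,345,248,red&(Z>.03)); reg('bigred',310,255,345,290,red&(Z>.03))
reg('blue box',220,185,275,240,(Z>.045)&(Z<.06)); 
yel=(H>20)&(H<35)&(S>150)
reg('yellow bar',220,185,275,240,yel&(Z>.075)); reg('yellow bar hi',220,185,275,240,(Z>.085))
reg('controller',378,172,445,238,(Z>.045)&(Z<.06)); reg('dial',395,188,432,222,(S<60)&(V>150)&(Z>.06)); reg('shaft',395,188,432,222,(Z>.076))
c=lambda x0,y0,x1,y1:cv2.resize(p[y0:y1,x0:x1],(260,260),interpolation=cv2.INTER_CUBIC)
cv2.imwrite('pics/c1.png',np.hstack([c(225,190,270,235),c(306,213,351,258),c(390,182,435,227)])[:,:,::-1])
# obstacles near
for n,(u,v) in dict(pot=(314,168),tree=(342,158),sd=(248,278),tank=(415,271)).items(): print(n,w[v,u].round(3))
E
```

```text
knob 127 [ 0.4532 -0.0063  0.0391] zmax 0.046 [455.9  -5.2] [42.5 27.2] 15.6
bigred 258 [0.3573 0.0109 0.0541] zmax 0.06 [352.9   9.5] [38.7 59.3] 86.8
blue box 1593 [0.5215 0.2265 0.0548] zmax 0.06 [522.7 227.7] [120.6 120.4] 3.8
yellow bar 80 [0.5193 0.2252 0.0943] zmax 0.099 [521.4 226.8] [40.6 15.5] 38.6
yellow bar hi 91 [0.5221 0.2266 0.0948] zmax 0.1 [522.2 227.4] [42.7 15.5] 38.6
controller 2413 [ 0.5317 -0.2416  0.0549] zmax 0.06 [ 535.3 -245.8] [151.3 150.9] 81.9
dial 261 [ 0.534  -0.2447  0.0662] zmax 0.073 [ 534.6 -245.8] [52.6 51.6] 89.8
shaft 13 [ 0.5329 -0.2453  0.0828] zmax 0.087 [ 532.8 -245.9] [ 6.  12.1] 2.6
pot [0.648 0.031 0.045]
tree [ 0.666 -0.044  0.089]
sd [0.335 0.229 0.022]
tank [ 0.346 -0.244  0.051]
```

View pics/c1.png

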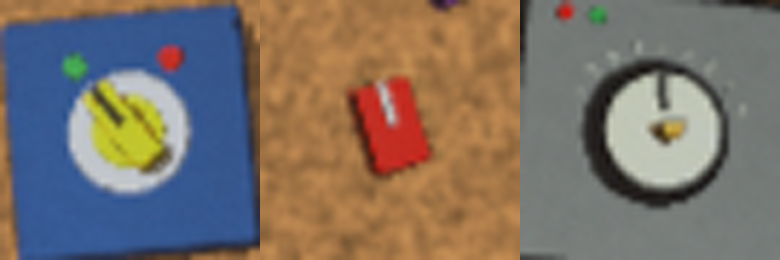

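Crop check: the bar's black line points up-left to the green dot (bar yaw ≈38.6°). The small red knob measures 42.5x27 mm and 40 mm high, as described, with its line up-left (yaw ≈15.6°). The dial's line points along about +x. The sizes match, so I go to the switch.

```bash
cat >> h.py <<'E'
from scipy.spatial.transform import Rotation as Ro
def plan(xyz,yawy=None):
    s=read_state(); q=s['tcp_rot']; R=Ro.from_quat([*q[1:],q[0]]).as_matrix()
    d=R.T@(np.array(xyz)-s['tcp_pos'])*100
    a=np.degrees(np.arctan2(R[1,1],R[0,1]))
    print('t',s['clock'],'tcp',s['tcp_pos'].round(4),'tooly az',a.round(1),'zaxis',R[:,2].round(4),'F',s['wrist_force'].round(1),'w',s['grip_width'].round(4))
    print('tool delta cm',d.round(2),'norm',np.linalg.norm(d).round(1),'yaw',None if yawy is None else -((yawy-a+180)%360-180))
E
python3 -c "
from h import *
plan((.522,.227,.2),128.6)"
```

```text
Traceback (most recent call last):
  File "h.py", line 18, in plan
    print('t',s['clock'],'tcp',s['tcp_pos'].round(4),'tooly az',a.round(1),'zaxis',R[:,2].round(4),'F',s['wrist_force'].round(1),'w',s['grip_width'].round(4))
                                                                                                                                     ^^^^^^^^^^^^^^^^^^^^^
AttributeError: 'float' object has no attribute 'round'
```

```bash
sed -i "s/s\['grip_width'\].round(4)/round(s['grip_width'],4)/" h.py
python3 -c "
from h import *
plan((.522,.227,.2),128.6)"
```

```text
t 0.1 tcp [0.1875 0.6479 0.2303] tooly az 73.9 zaxis [-4.0e-04 -1.8e-03 -1.0e+00] F [-0.7 -0.3 -0. ] w 0.0853
tool delta cm [-43.83 -31.12   3.09] norm 53.8 yaw -54.74319979648408
```

>>> carry_out(series=[{"gripper":8.5,"translation":[-3.65,-2.6,0.25],"yaw":0},{"gripper":8.5,"translation":[-3.65,-2.6,0.25],"yaw":0},{"gripper":8.5,"translation":[-3.65,-2.6,0.25],"yaw":0},{"gripper":8.5,"translation":[-3.65,-2.6,0.25],"yaw":0},{"gripper":8.5,"translation":[-3.65,-2.6,0.25],"yaw":0},{"gripper":8.5,"translation":[-3.65,-2.6,0.25],"yaw":0},{"gripper":8.5,"translation":[-3.65,-2.6,0.25],"yaw":0},{"gripper":8.5,"translation":[-3.65,-2.6,0.25],"yaw":0}])

```text
clock: 0.9
tcp_pos: [0.411, 0.3657, 0.211]
tcp_rot: [-0.0, 0.14, 0.99, -0.0]
wrist_force: [1.1, 0.4, -0.5]
grip_width: 0.085
gripper_force: 0.0
```

>>> carry_out(series=[{"gripper":8.5,"translation":[-3.65,-2.6,0.25],"yaw":0},{"gripper":8.5,"translation":[-3.65,-2.6,0.25],"yaw":0},{"gripper":8.5,"translation":[-3.65,-2.6,0.25],"yaw":0},{"gripper":8.5,"translation":[-3.65,-2.6,0.25],"yaw":0},{"gripper":8.5,"translation":[0,0,0],"yaw":-8},{"gripper":8.5,"translation":[0,0,0],"yaw":-8},{"gripper":8.5,"translation":[0,0,0],"yaw":-8},{"gripper":8.5,"translation":[0,0,0],"yaw":-8}])

```text
clock: 1.7
tcp_pos: [0.5214, 0.2266, 0.2008]
tcp_rot: [-0.0, -0.141, 0.99, -0.0]
wrist_force: [-0.1, 0.3, 1.1]
grip_width: 0.0852
gripper_force: 0.0
```

>>> carry_out(series=[{"gripper":8.5,"translation":[0,0,0],"yaw":-8},{"gripper":8.5,"translation":[0,0,0],"yaw":-8},{"gripper":8.5,"translation":[0,0,0],"yaw":-6.7},{"gripper":8.5,"translation":[0,0,0],"yaw":0},{"gripper":8.5,"translation":[0,0,0],"yaw":0}])

```text
clock: 2.2
tcp_pos: [0.5215, 0.2267, 0.201]
tcp_rot: [-0.0, -0.329, 0.944, 0.0]
wrist_force: [-0.3, -0.3, -0.2]
grip_width: 0.0855
gripper_force: 0.0
```

```bash
python3 -c "
from h import *
plan((.522,.227,.2),128.6); snap('wrist','w1')
p,w=world('w1')
h=cv2.cvtColor(p,cv2.COLOR_RGB2HSV);yel=(h[...,0]>18)&(h[...,0]<36)&(h[...,1]>130)
for lo,hi in((.088,.105),(.07,.105)):
  M=yel&(w[...,2]>lo)&(w[...,2]<hi); q=w[M]; print(len(q),len(q) and (cv2.minAreaRect(q[:,:2].astype(np.float32)*1000),np.median(q,0)))
M=(abs(w[...,2]-.055)<.004)&(h[...,0]>100)&(h[...,0]<125);q=w[M];print(len(q),cv2.minAreaRect(q[:,:2].astype(np.float32)*1000),np.median(q[:,2]))
"
```

```text
t 2.2 tcp [0.5215 0.2267 0.201 ] tooly az 128.4 zaxis [-6.e-04 -1.e-04 -1.e+00] F [-0.3 -0.3 -0.2] w 0.0855
tool delta cm [-0.06 -0.01  0.1 ] norm 0.1 yaw -0.1986009563937614
1069 (((520.4591674804688, 225.48779296875), (43.609134674072266, 15.690736770629883), 38.890010833740234), array([0.51748732, 0.2234807 , 0.09405043]))
1155 (((520.4539184570312, 225.43746948242188), (43.58412551879883, 15.838891983032227), 38.45861053466797), array([0.51631303, 0.22245341, 0.09396497]))
14175 ((602.6281127929688, 212.51025390625), (143.60037231445312, 301.5455322265625), 83.65055084228516) 0.05411078468863584
```

View pics/w1.png

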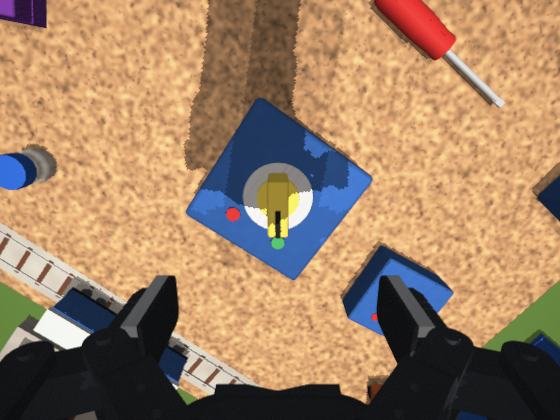

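The wrist view shows the middle box with its bar at (278,205), vertical in the picture and so square to the fingers, with its line toward green (278,243). Wrist and top estimates agree within 1.5 mm. Descending and gripping.

>>> carry_out(series=[{"gripper":8.5,"translation":[0,0,4],"yaw":0},{"gripper":8.5,"translation":[0,0,4],"yaw":0},{"gripper":6,"translation":[0,0,3],"yaw":0},{"gripper":4,"translation":[0,0,2.0],"yaw":0},{"gripper":3,"translation":[0,0,0.9],"yaw":0},{"gripper":0.8,"translation":[0,0,0],"yaw":0},{"gripper":0.8,"translation":[0,0,0],"yaw":0},{"gripper":0.8,"translation":[0,0,0],"yaw":0}], squeeze=35)

```text
clock: 3.05
tcp_pos: [0.522, 0.2273, 0.063]
tcp_rot: [0.001, -0.33, 0.944, 0.0]
wrist_force: [0.6, 1.0, -5.0]
grip_width: 0.0155
gripper_force: 39.3
```

>>> carry_out(series=[{"gripper":0.8,"translation":[0,0,0],"yaw":0},{"gripper":0.8,"translation":[0,0,0],"yaw":0},{"gripper":0.8,"translation":[0,0,0],"yaw":0}])

```text
clock: 3.35
tcp_pos: [0.522, 0.2273, 0.0629]
tcp_rot: [0.001, -0.33, 0.944, 0.0]
wrist_force: [0.2, 0.5, -1.1]
grip_width: 0.0152
gripper_force: 39.8
```

>>> carry_out(series=[{"gripper":0.8,"translation":[0,0,0],"yaw":7},{"gripper":0.8,"translation":[0,0,0],"yaw":7},{"gripper":0.8,"translation":[0,0,0],"yaw":7},{"gripper":0.8,"translation":[0,0,0],"yaw":7},{"gripper":0.8,"translation":[0,0,0],"yaw":7},{"gripper":0.8,"translation":[0,0,0],"yaw":7},{"gripper":0.8,"translation":[0,0,0],"yaw":7},{"gripper":0.8,"translation":[0,0,0],"yaw":7}])

```text
clock: 4.15
tcp_pos: [0.5222, 0.2263, 0.0629]
tcp_rot: [0.0, 0.154, 0.988, -0.0]
wrist_force: [0.5, -1.3, -1.6]
grip_width: 0.0155
gripper_force: 39.9
```

>>> carry_out(series=[{"gripper":0.8,"translation":[0,0,0],"yaw":7},{"gripper":0.8,"translation":[0,0,0],"yaw":6},{"gripper":0.8,"translation":[0,0,0],"yaw":0},{"gripper":0.8,"translation":[0,0,0],"yaw":0},{"gripper":0.8,"translation":[0,0,0],"yaw":0}])

```text
clock: 4.65
tcp_pos: [0.522, 0.2261, 0.0629]
tcp_rot: [0.0, 0.262, 0.965, -0.0]
wrist_force: [-0.7, -2.9, 5.3]
grip_width: 0.0156
gripper_force: 40.8
```

>>> carry_out(series=[{"gripper":4,"translation":[0,0,0],"yaw":0},{"gripper":4,"translation":[0,0,0],"yaw":0},{"gripper":4,"translation":[0,0,-4],"yaw":0},{"gripper":5,"translation":[0,0,-5],"yaw":0},{"gripper":7,"translation":[0,0,-5],"yaw":0},{"gripper":7,"translation":[0,0,0],"yaw":0}])

```text
clock: 5.25
tcp_pos: [0.5258, 0.2293, 0.2095]
tcp_rot: [0.005, 0.262, 0.965, 0.006]
wrist_force: [1.2, -0.4, 0.6]
grip_width: 0.0697
gripper_force: 0.0
```

```bash
python3 -c "
from h import *
plan((.456,-.005,.2),105.6); snap('wrist','w2'); 
p,w=world('w2')
h=cv2.cvtColor(p,cv2.COLOR_RGB2HSV);yel=(h[...,0]>18)&(h[...,0]<36)&(h[...,1]>130)
M=yel&(w[...,2]>.088)&(w[...,2]<.105); q=w[M]; print(len(q),len(q) and cv2.minAreaRect(q[:,:2].astype(np.float32)*1000))
"
```

```text
t 5.25 tcp [0.5258 0.2293 0.2095] tooly az 59.6 zaxis [ 0.0125  0.0083 -0.9999] F [ 1.2 -0.4  0.6] w 0.0697
tool delta cm [ -5.84 -23.75   0.67] norm 24.5 yaw -46.004058501047695
981 ((520.1657104492188, 226.20216369628906), (15.368256568908691, 43.17930603027344), 59.63005065917969)
```

The bar is now at -30.4°, which is 1.2 rad of turn, so the switch is off. Now the knob.

>>> carry_out(series=[{"gripper":8.5,"translation":[-0.97,-3.96,0.1],"yaw":0},{"gripper":8.5,"translation":[-0.97,-3.96,0.1],"yaw":0},{"gripper":8.5,"translation":[-0.97,-3.96,0.1],"yaw":0},{"gripper":8.5,"translation":[-0.97,-3.96,0.1],"yaw":0},{"gripper":8.5,"translation":[-0.97,-3.96,0.1],"yaw":0},{"gripper":8.5,"translation":[-0.97,-3.96,0.1],"yaw":0},{"gripper":8.5,"translation":[0,0,0],"yaw":-8},{"gripper":8.5,"translation":[0,0,0],"yaw":-8}])

```text
clock: 6.1
tcp_pos: [0.4501, -0.0083, 0.1951]
tcp_rot: [-0.001, 0.124, 0.992, 0.0]
wrist_force: [0.6, -0.6, 0.7]
grip_width: 0.085
gripper_force: 0.0
```

>>> carry_out(series=[{"gripper":8.5,"translation":[0,0,0],"yaw":-8},{"gripper":8.5,"translation":[0,0,0],"yaw":-8},{"gripper":8.5,"translation":[0,0,0],"yaw":-8},{"gripper":8.5,"translation":[0,0,0],"yaw":-6},{"gripper":8.5,"translation":[0,0,0],"yaw":0},{"gripper":8.5,"translation":[0,0,0],"yaw":0}])

```text
clock: 6.7
tcp_pos: [0.4508, -0.0072, 0.1954]
tcp_rot: [-0.001, -0.134, 0.991, 0.0]
wrist_force: [0.3, -1.4, -0.3]
grip_width: 0.0853
gripper_force: 0.0
```

```bash
python3 -c "
from h import *
plan((.456,-.005,.13),105.6); snap('wrist','w3'); 
p,w=world('w3')
h=cv2.cvtColor(p,cv2.COLOR_RGB2HSV);H=h[...,0];M=((H<8)|(H>172))&(h[...,1]>130)&(w[...,2]>.034)&(w[...,2]<.046)&(np.hypot(w[...,0]-.456,w[...,1]+.005)<.04)
q=w[M]; print(len(q),cv2.minAreaRect(q[:,:2].astype(np.float32)*1000),np.median(q,0))
"
```

```text
t 6.7 tcp [ 0.4508 -0.0072  0.1954] tooly az 105.4 zaxis [-0.0017  0.     -1.    ] F [ 0.3 -1.4 -0.3] w 0.0853
tool delta cm [-0.57  0.07  6.54] norm 6.6 yaw -0.15296367468653216
1356 ((454.2620544433594, -7.026069641113281), (44.105159759521484, 27.42730140686035), 14.831064224243164) [ 0.45160197 -0.0084697   0.03907502]
```

View pics/w3.png

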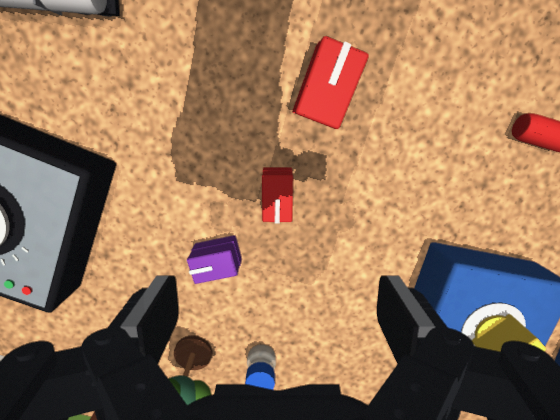

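The wrist view shows the small knob at (278,195) standing square to the fingers. The purple one (213,262) and big red one (330,80) are clear of the finger paths at partial opening. Grasping.

>>> carry_out(series=[{"gripper":5.5,"translation":[-0.38,-0.03,3],"yaw":0.6},{"gripper":5.5,"translation":[0,0,4],"yaw":0},{"gripper":5.5,"translation":[0,0,3],"yaw":0},{"gripper":5.5,"translation":[0,0,3],"yaw":0},{"gripper":5.5,"translation":[0,0,3],"yaw":0},{"gripper":5.5,"translation":[0,0,2.0],"yaw":0},{"gripper":5.0,"translation":[0,0,0.75],"yaw":0},{"gripper":5,"translation":[0,0,0],"yaw":0}], squeeze=60)

```text
clock: 7.55
tcp_pos: [0.4546, -0.0067, 0.008]
tcp_rot: [-0.001, -0.13, 0.992, 0.0]
wrist_force: [-0.8, -0.8, -0.2]
grip_width: 0.05
gripper_force: 0.0
```

>>> carry_out(series=[{"gripper":2,"translation":[0,0,0],"yaw":0},{"gripper":2,"translation":[0,0,0],"yaw":0},{"gripper":2,"translation":[0,0,0],"yaw":0},{"gripper":2,"translation":[0,0,0],"yaw":0},{"gripper":2,"translation":[0,0,0],"yaw":0}])

```text
clock: 8.05
tcp_pos: [0.4562, -0.0066, 0.0099]
tcp_rot: [0.001, -0.13, 0.992, 0.0]
wrist_force: [-0.6, -0.0, 7.3]
grip_width: 0.0273
gripper_force: 59.8
```

>>> carry_out(series=[{"gripper":2,"translation":[0,0,-3],"yaw":0},{"gripper":2,"translation":[0,0,-4],"yaw":0},{"gripper":2,"translation":[0,0,-4],"yaw":0},{"gripper":2,"translation":[0,0,-4],"yaw":0},{"gripper":2,"translation":[0,0,0],"yaw":0},{"gripper":2,"translation":[0,0,0],"yaw":0}])

```text
clock: 8.65
tcp_pos: [0.4554, -0.0064, 0.1596]
tcp_rot: [0.001, -0.13, 0.991, 0.0]
wrist_force: [-0.9, 0.4, -0.9]
grip_width: 0.0272
gripper_force: 59.1
```

```bash
python3 -c "
from h import *
plan((.534,-.2458,.16),90)
snap('wrist','w4');snap('top','top2'); 
p,w=world('w4')
h=cv2.cvtColor(p,cv2.COLOR_RGB2HSV);H=h[...,0];R=((H<8)|(H>172))&(h[...,1]>130)&(w[...,2]>.1)
q=w[R];print(len(q), q.min(0).round(4),q.max(0).round(4))
cv2.imwrite('pics/w4c.png',p[150:420,100:460,::-1])
"
```

```text
t 8.65 tcp [ 0.4554 -0.0064  0.1596] tooly az 105.0 zaxis [ 0.0023  0.0011 -1.    ] F [-0.9  0.4 -0.9] w 0.0272
tool delta cm [ -1.41 -25.16  -0.04] norm 25.2 yaw 14.97149249174663
9107 [ 0.429  -0.0266  0.1488] [0.4785 0.0104 0.1911]
```

View pics/w4c.png

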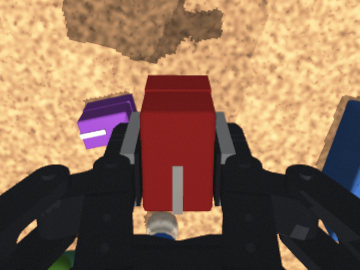

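The picture shows the knob held squarely between the pads, with its line on the outer (+x) side. Measuring its centre in the hand and moving over the controller.

>>> carry_out(series=[{"gripper":2,"translation":[-0.23,-4.2,-0.4],"yaw":0},{"gripper":2,"translation":[-0.23,-4.2,-0.4],"yaw":0},{"gripper":2,"translation":[-0.23,-4.2,-0.4],"yaw":0},{"gripper":2,"translation":[-0.23,-4.2,-0.4],"yaw":0},{"gripper":2,"translation":[-0.23,-4.2,-0.4],"yaw":0},{"gripper":2,"translation":[-0.23,-4.2,0],"yaw":0},{"gripper":2,"translation":[0,0,0],"yaw":7.5},{"gripper":2,"translation":[0,0,0],"yaw":7.5}])

```text
clock: 9.55
tcp_pos: [0.5322, -0.2485, 0.1764]
tcp_rot: [-0.002, 0.005, 1.0, 0.0]
wrist_force: [0.3, 0.9, -0.2]
grip_width: 0.0273
gripper_force: 59.2
```

>>> carry_out(series=[{"gripper":2,"translation":[0,0,0],"yaw":0},{"gripper":2,"translation":[0,0,0],"yaw":0},{"gripper":2,"translation":[0,0,0],"yaw":0}])

```text
clock: 9.85
tcp_pos: [0.5332, -0.246, 0.178]
tcp_rot: [-0.001, -0.001, 1.0, 0.0]
wrist_force: [-0.3, -0.2, -0.9]
grip_width: 0.0269
gripper_force: 59.2
```

```bash
python3 - <<'E'
from h import *
plan((.534,-.2458,.16),90)
snap('wrist','w5'); p,w=world('w5')
s=read_state()
h=cv2.cvtColor(p,cv2.COLOR_RGB2HSV);H,S,V=[h[...,i].astype(int) for i in range(3)]
R=((H<8)|(H>172))&(S>130); red=R|((S<60)&(V>120)); Z=w[...,2]
zt=s['tcp_pos'][2]
T=red&(Z>zt+.024)&(Z<zt+.04)&(np.hypot(w[...,0]-s['tcp_pos'][0],w[...,1]-s['tcp_pos'][1])<.035)
q=w[T];zz=np.median(q[R[T]][:,2]);print('top z',zz)
T2=R&(abs(Z-zz)<.003);q=w[T2];print('knob top',len(q),cv2.minAreaRect(q[:,:2].astype(np.float32)*1000))
D=(abs(Z-.067)<.004)&(S<70)&(V>60)&(np.hypot(w[...,0]-.534,w[...,1]+.2458)<.035);q=w[D]
print('dial',len(q),cv2.minEnclosingCircle(q[:,:2].astype(np.float32)*1000),np.median(q[:,2]))
Sh=(Z>.077)&(Z<.09)&(np.hypot(w[...,0]-.534,w[...,1]+.2458)<.03);q=w[Sh]
if len(q)>5: print('shaft',len(q),q.mean(0),cv2.minAreaRect(q[:,:2].astype(np.float32)*1000),cv2.minEnclosingCircle(q[:,:2].astype(np.float32)*1000))
B=(abs(Z-.067)<.005)&(V<70)&(np.hypot(w[...,0]-.534,w[...,1]+.2458)<.026)&(w[...,0]>.542);q=w[B]
if len(q)>5: print('line',len(q),q.mean(0),cv2.fitLine(q[:,:2].astype(np.float32),cv2.DIST_L2,0,.01,.01).ravel())
i=np.argwhere(D).mean(0).astype(int);print(i)
a,b=max(i[0]-90,0),max(i[1]-120,0);c=cv2.resize(p[a:a+180,b:b+240],None,fx=2.5,fy=2.5)
cv2.imwrite('pics/w5c.png',c[:,:,::-1])
E
```

```text
t 9.85 tcp [ 0.5332 -0.246   0.178 ] tooly az 90.1 zaxis [-1.4e-03  6.0e-04 -1.0e+00] F [-0.3 -0.2 -0.9] w 0.0269
tool delta cm [-0.08  0.02  1.8 ] norm 1.8 yaw 0.09220856522057375
top z 0.20716013782734383
knob top 6900 ((531.739501953125, -246.97039794921875), (28.222332000732422, 44.532569885253906), 89.50166320800781)
dial 2953 ((532.8969116210938, -248.35977172851562), 27.99823570251465) 0.06620616274071528
shaft 179 [ 0.53112302 -0.24818199  0.08136218] ((531.5303344726562, -247.84243774414062), (11.725201606750488, 9.201910018920898), 73.67162322998047) ((532.7908325195312, -248.42318725585938), 6.070367336273193)
line 12 [ 0.5442554  -0.24894801  0.06701848] [ 0.08755077  0.99616003  0.5442554  -0.24894801]
[200 275]
```

View pics/w5c.png

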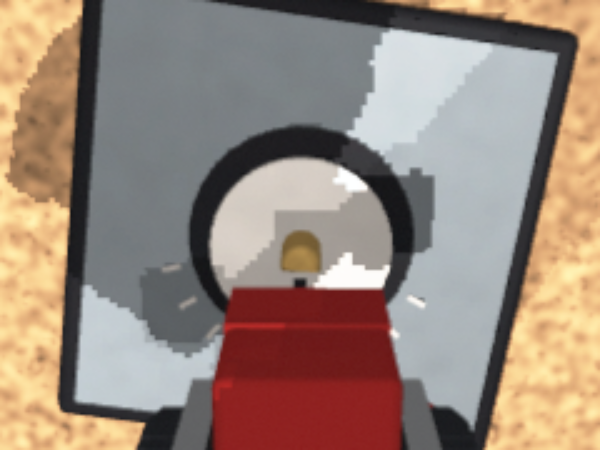

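Measured with the same camera, the shaft is 1.1 mm further in x and 1.4 mm further in -y than the knob's centre. The black line at crop (300,283) lies straight below the shaft (301,248), so yaw is within about 2°. Correcting and descending to just above the shaft.

>>> carry_out(series=[{"gripper":2,"translation":[-0.11,-0.14,0],"yaw":0},{"gripper":2,"translation":[0,0,2],"yaw":0},{"gripper":2,"translation":[0,0,2],"yaw":0},{"gripper":2,"translation":[0,0,2],"yaw":0},{"gripper":2,"translation":[0,0,1.5],"yaw":0},{"gripper":2,"translation":[0,0,0],"yaw":0},{"gripper":2,"translation":[0,0,0],"yaw":0}])

```text
clock: 10.6
tcp_pos: [0.5349, -0.2482, 0.104]
tcp_rot: [0.0, 0.0, 1.0, -0.0]
wrist_force: [0.2, 0.1, 0.4]
grip_width: 0.0272
gripper_force: 59.2
```

>>> carry_out(series=[{"gripper":2,"translation":[0,0,0.3],"yaw":0},{"gripper":2,"translation":[0,0,0.3],"yaw":0},{"gripper":2,"translation":[0,0,0.3],"yaw":0},{"gripper":2,"translation":[0,0,0.3],"yaw":0},{"gripper":2,"translation":[0,0,0],"yaw":0}])

```text
clock: 11.1
tcp_pos: [0.5344, -0.2478, 0.0914]
tcp_rot: [-0.0, 0.0, 1.0, 0.0]
wrist_force: [-0.2, -1.3, -1.5]
grip_width: 0.0272
gripper_force: 59.2
```

>>> carry_out(series=[{"gripper":2,"translation":[0,0,0.3],"yaw":0},{"gripper":2,"translation":[0,0,0.3],"yaw":0},{"gripper":2,"translation":[0,0,0],"yaw":0}])

```text
clock: 11.4
tcp_pos: [0.5343, -0.2478, 0.0853]
tcp_rot: [-0.0, 0.0, 1.0, 0.0]
wrist_force: [-0.5, -0.2, -0.8]
grip_width: 0.0273
gripper_force: 59.2
```

>>> carry_out(series=[{"gripper":2,"translation":[0,0,0.3],"yaw":0},{"gripper":2,"translation":[0,0,0.3],"yaw":0},{"gripper":2,"translation":[0,0,0.2],"yaw":0},{"gripper":2,"translation":[0,0,0],"yaw":0}])

```text
clock: 11.8
tcp_pos: [0.5344, -0.2479, 0.0773]
tcp_rot: [-0.0, 0.0, 1.0, 0.0]
wrist_force: [0.0, 1.0, -0.9]
grip_width: 0.0272
gripper_force: 59.2
```

>>> carry_out(series=[{"gripper":2,"translation":[0,0,0.1],"yaw":0},{"gripper":2,"translation":[0,0,0.1],"yaw":0},{"gripper":2,"translation":[0,0,0],"yaw":0}])

```text
clock: 12.1
tcp_pos: [0.5347, -0.248, 0.0761]
tcp_rot: [0.0, 0.0, 1.0, 0.0]
wrist_force: [-1.3, 0.8, 3.9]
grip_width: 0.0272
gripper_force: 59.6
```

>>> carry_out(series=[{"gripper":2,"translation":[0,0,0.1],"yaw":0},{"gripper":2,"translation":[0,0,0.1],"yaw":0},{"gripper":2,"translation":[0,0,0],"yaw":0},{"gripper":2,"translation":[0,0,0],"yaw":0}])

```text
clock: 12.5
tcp_pos: [0.5347, -0.2481, 0.0741]
tcp_rot: [0.0, 0.0, 1.0, 0.0]
wrist_force: [-1.1, 1.2, 6.2]
grip_width: 0.0269
gripper_force: 59.8
```

>>> carry_out(series=[{"gripper":2,"translation":[0,0,0.1],"yaw":0},{"gripper":2,"translation":[0,0,0.1],"yaw":0},{"gripper":2,"translation":[0,0,0.05],"yaw":0},{"gripper":2,"translation":[0,0,0],"yaw":0},{"gripper":2,"translation":[0,0,0],"yaw":0},{"gripper":2,"translation":[0,0,0],"yaw":0}])

```text
clock: 13.1
tcp_pos: [0.5347, -0.248, 0.0718]
tcp_rot: [0.0, 0.0, 1.0, 0.0]
wrist_force: [-2.3, 1.5, 6.8]
grip_width: 0.0271
gripper_force: 60.0
```

>>> carry_out(series=[{"gripper":2,"translation":[0,0,0.1],"yaw":0},{"gripper":2,"translation":[0,0,0.05],"yaw":0},{"gripper":2,"translation":[0,0,0],"yaw":0},{"gripper":2,"translation":[0,0,0],"yaw":0},{"gripper":2,"translation":[0,0,0],"yaw":0}])

```text
clock: 13.6
tcp_pos: [0.5348, -0.2481, 0.0709]
tcp_rot: [0.0, 0.0, 1.0, 0.0]
wrist_force: [-3.4, 2.3, 11.3]
grip_width: 0.0271
gripper_force: 60.7
```

```bash
python3 - <<'E'
from h import *
F=[]
for k in range(4):
    snap('wrist','w6') if k<3 else snap('scene','scene2'); F.append(read_state()['wrist_force'])
print(np.mean(F,0),read_state()['tcp_pos'])
p,w=world('w6');h=cv2.cvtColor(p,cv2.COLOR_RGB2HSV);H,S,V=[h[...,i].astype(int) for i in range(3)];Z=w[...,2]
r=np.hypot(w[...,0]-.534,w[...,1]+.248)
D=(r<.026)&(r>.016)&(S<70)&(V>110)&(Z>.05)&(Z<.08);print('dial z',D.sum(),np.percentile(Z[D],[10,50,90]))
B=(r>.045)&(r<.065)&(Z>.045)&(Z<.065);print('box z',B.sum(),np.median(Z[B]))
R=((H<8)|(H>172))&(S>130);k=R&(abs(w[...,0]-.534)<.03)&(abs(w[...,1]+.248)<.03)&(Z>.06);print('knob top',Z[k].max(),np.percentile(Z[k],[1,50,95]))
i=cv2.resize(p,(500,375));z=np.load('pics/scene2.npz')['p'][260:360,140:250]
cv2.imwrite('pics/f.png',np.hstack([i,cv2.resize(z,(300,375))])[:,:,::-1])
E
```

```text
[-3.39023116  1.78255339 10.63894059] [ 0.53473386 -0.24806592  0.07084256]
dial z 1250 [0.05943379 0.06017075 0.0609057 ]
box z 19943 0.05471870440911278
knob top 0.10219668707970256 [0.06391809 0.09981965 0.10092034]
```

View pics/f.png

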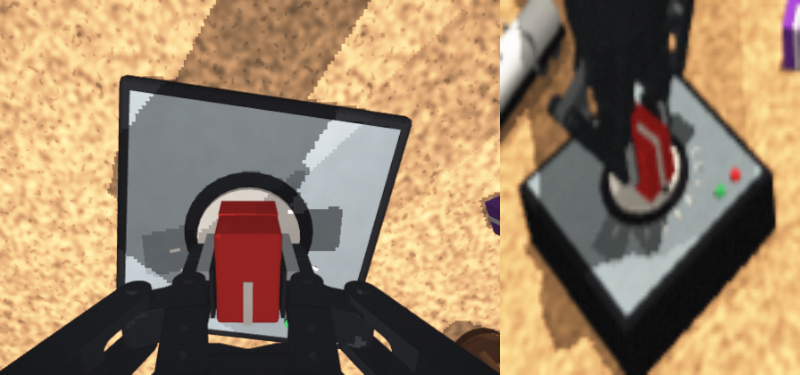

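The picture shows the knob sitting on the dial with its line facing out. The dial is about 6 mm down (0.060 against a rest height near 0.067), and the knob's top at 0.100 puts its underside on the dial. The upward force is about 10.6 N. Handing in.

```bash
python3 -c "
from plant import *
print(job_done())"
```

```text
the job is handed in; nothing more can be done
None
```

I turned the switch over its click to off (about 1.2 rad), then fitted the red knob line to line, fully home on the dial. I handed the job in at about 14 s, still gripping the knob (60 N) with the shaft pressed in about 6 mm at 10.6 N; no verdict came back.

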